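# Lock the cufflink box away

### The arm

A 7-joint arm with a two-finger parallel gripper is mounted at the origin on the work surface. World frame = base frame: x ahead of the robot, y to its left, z up, the work surface at z = 0. Lengths are in m, angles in rad, forces in N, time in s.
With the tool pointing down it reaches from about 0.425 to 0.925 m from the base axis. Payload 6.8 kg.
Tool frame: the origin (TCP) lies midway between the tips of the shut fingers; the grasp point (between the pads) lies 19 mm behind it; z points along the fingers, y is the direction in which the jaws open and shut (so a half turn about z gives the same grasp; the last joint's range is limited). The gripper opens to 85 mm and grips with 20 to 120 N. Pads are 22 mm wide; open, the fingers measure 114 mm over their backs; the gripper's body (76 mm by 85 mm) begins 54 mm behind the grasp point. The pads swing forward as they close: fully open they stand 13 mm farther back than shut.
Start: joints at [-1.276, 0.477, 0.022, 1.555, -0.011, 1.109, -0.083], TCP at [0.265, 0.621, 0.231] pointing down, gripper open.
Joint ranges: [-2.96, 2.96], [-0.34, 2.1], [-1.41, 1.46], [0.24, 2.44], [-1.37, 4.51], [0.17, 1.92], [-2.96, 2.96]. Speed limits (rad/s): [2.39, 2.39, 3.14, 3.14, 3.14, 3.14, 3.14].

### API

Orientations are given as a rotation vector (axis times angle).
In Python, from bench import r gives the robot as it stands. The module is installed in compiled form; this text tells all that it offers.
- The arm moves only by the tool play_rows, never from a script. Its argument "plan" is a list of rows, each a list of 7 numbers: the shift along the world's x, y, z in mm, then the turn, a rotation vector about the world's x, y, z in rad, then the finger opening in mm, from 0 to 85.4. A call has 1 to 12 rows; each row is the pose to reach, as a shift and turn from the pose commanded when the call began; what a row does not reach only later rows make up. A row lasts 1/10 s, in which the tool goes at most 50 mm and 8.59 degrees, less where a joint would pass 70% of its speed; a pose out of reach is approached as far as the arm can. A call with a gripper value outside its range is refused whole. The fingers move at their own pace and stop on an object; "grip_force" is the grip in N (left out, the last holds). Time passes only in rows, so rows that repeat a pose let the fingers close. It gives the time, the measured TCP pose, the force and the opening at its end, in the units of the state.
- r.get_obs(): the state, without advancing time (a new reading comes with each control period).
- r.grab_frame(name): name is "scene" or "top" or "wrist"; returns a dict with "color" (400x640x3 uint8, blue, green, red), "z_map" (400x640 float32, m along the optical axis (not along the pixel's ray), 0 where there is no reading), "camera_matrix" (3x3 intrinsics, pixels), "R" (3x3) and "t" (3): a world point X has camera coordinates R X + t. Camera axes: x right, y down, z forward; pixel columns grow to the right and rows downward; lengths in m; the calibration is good to about 2 mm. The wrist camera is an equidistant fisheye: a pixel r from the principal point sees the ray r / f radians off the axis. A picture is of the moment at which its call begins.
- r.hand_in(): hands the job in, once; it reports no verdict.
The state is a dict: "clock": time; "joints": joint angles; "qvel": joint speeds; "tau": joint torques, N m; "tcp_pos": TCP position; "orientation": TCP orientation; "contact_force": force on the tool from outside, world axes, zero at the start; "moment": the same for the moment, N m; "grip_width": finger opening in m.
Only numpy, scipy, OpenCV 4.12 (cv2) and the standard library are available. Lean on these libraries where they do the work, as an engineer would, in place of code of your own. Each camera call takes 0.05 s, during which the arm holds its last target.

### The job

Set the wooden cufflink box down flat in the open acrylic drawer and let go, then push that drawer fully shut, and then lock it by turning the black winged thumbscrew on the shelf top clockwise until its drag clutch first slips (the red pointer under the wings stops while the wings move on); stop there, with the wings visibly past the pointer but by less than an eighth of a turn. Do not drop or tip the box, and leave the other drawer and the four things standing on the shelf alone.

Things in the scene. Friction and masses are not known exactly. Their poses are not given: they have to be found in the camera images.
- box_center (a point): centre of the cufflink box, a closed dark-wood box with a lighter lid and a brass swivel latch on one end: 80 mm long (its own x), 54 mm wide (y), 45 mm high (z up), 0.15 to 0.3 kg, loose, standing on the table in front of the shut drawer. The point is 22.5 mm above its underside.
- drawer_in (a point): point on the inner floor of the open clear acrylic drawer, at mid-width, 60 mm behind its outer front face; moves with the drawer. x points into the shelf (the way it shuts), y left, z up. The floor is 14 mm above the table. Drawer 215 mm long, 184 wide, 56 high outside (top edge 66 mm above the table), walls 4 mm; at the start 115 to 130 mm out of the shelf.
- drawer_handle (a point): middle of the front face of that drawer's aluminium pull, a bar 70 mm wide, 16 mm high, standing 18 mm out from the drawer front; the point is 55 mm above the table. Same axes as drawer_in.
- drawer (a joint): how far the drawer to be used is out (m): 0 is fully shut against a stop, grows towards the robot; about 1.2 N of sliding friction.
- other_drawer (a joint): how far the other drawer is out (m); it is shut (0) and must stay so.
- cap_grip (a point): middle of the black wings of the thumbscrew, on its upright axis, 50 mm behind the shelf front, at mid-width of the drawer to use. The wings are one upright bar 70 mm long (x), 14 thick (y), 44 high (z up); the point is 141 mm above the table, 18 mm below the wings' top and 37 mm above a 68 mm disc, whose red pointer reaches 59 mm from the axis. Wings and pointer line up at the start.
- spindle (a joint): angle of the screw's spindle with its red pointer (rad), grows clockwise seen from above; starts at 0.35 to 1.05 and stops hard at 1.5 (screw tight). Turns at about 0.05 N m.
- clutch (a joint): slip of the winged cap against the spindle (rad), clockwise seen from above; 0 at the start, stays 0 until the spindle is stopped, then grows as the wings are turned on. The clutch slips at about 0.25 to 0.3 N m and stays where it is left.
- shelf: the fixed white laminate shelf, 660 mm wide, 240 deep, 90 high; origin at the middle of its front face, at table height; x to the back, y left, z up. Two drawers side by side, centres 100 mm left and right of the middle: one open, the other shut (same pull on both).
- atomiser: bystander: rose-tinted glass perfume atomiser, 44 x 44 mm, 94 mm high, aluminium pump cap, on the shelf top above the other drawer; origin at its underside.
- ring_dish: bystander: jade-green ceramic ring dish, 84 mm across, 26 mm high, on the rear of the shelf top behind the thumbscrew; origin at its underside.
- mirror: bystander: round steel mirror, 90 mm across, tilted back on an 80 mm wide foot, about 120 mm high, on the right end of the shelf top; origin at its underside.
- shoe_horn: bystander: grey plastic shoe horn 180 mm long lying on the left end of the shelf top; origin at its underside.

How it is judged:
On the way, in this order (a step that is already met when the one before it is completed fails the run):
1. the cufflink box stands flat on the floor of the open drawer and has been let go (x of box_center in the frame of drawer_in between -0.032 and 0.13 m and y of box_center in the frame of drawer_in between -0.065 and 0.065 m and z of box_center in the frame of drawer_in between 0.015 and 0.028 m and angle between box_center's own z axis and vertical below 0.1 rad and contact force between the fingers and cufflink_box below 0.1 N and value of joint drawer above 0.05 m), for 0.2 s.
2. the drawer is fully shut (within 5 mm) with the box in it (x of box_center in the frame of drawer_in between -0.032 and 0.13 m and y of box_center in the frame of drawer_in between -0.065 and 0.065 m and z of box_center in the frame of drawer_in between 0.015 and 0.028 m and angle between box_center's own z axis and vertical below 0.1 rad and value of joint drawer below 0.005 m), for 0.2 s.
3. the screw is tight and its clutch has begun to slip (value of joint spindle above 1.44 rad and value of joint clutch above 0.06 rad and value of joint drawer below 0.005 m), for 0.1 s.
At the end, for the whole second after the job is handed in: The cufflink box lies flat (within 0.1 rad) on the floor of the drawer, the drawer is shut within 5 mm, the screw's spindle is within 0.06 rad of its stop, the clutch has slipped by 0.06 to 0.8 rad and no more, the other drawer is shut within 15 mm, and all is at rest and released (all of step 3 and x of box_center in the frame of drawer_in between -0.032 and 0.13 m and y of box_center in the frame of drawer_in between -0.065 and 0.065 m and z of box_center in the frame of drawer_in between 0.015 and 0.028 m and angle between box_center's own z axis and vertical below 0.1 rad and value of joint clutch below 0.8 rad and value of joint other_drawer below 0.015 m and linear speed of cufflink_box below 0.02 m/s); the robot touches nothing.
It fails at once if the clutch was run on past the first slip, by more than an eighth of a turn (0.8 rad) (value of joint clutch above 0.8 rad).
It fails at once if the box was dropped (falls free at over 0.6 m/s, about 18 mm) (linear speed of cufflink_box above 0.6 m/s and contact force between the fingers and cufflink_box below 0.1 N).
It fails at once if the box was tipped by more than 0.5 rad (angle between box_center's own z axis and vertical above 0.5 rad).
It fails at once if the other drawer was pulled out by more than 15 mm (value of joint other_drawer above 0.015 m).
It fails at once if a thing standing on the shelf was moved by more than 25 mm (distance of any of atomiser, ring_dish, mirror, shoe_horn from where it was at the start of the episode above 0.025 m).
It also fails if it takes over 64 s, if anything falls off the work surface, if the arm or the gripper's body presses on something with over 40 N, if the wrist force passes 120 N, or if a joint passes its speed limit or range.

## Working session

There is one attempt and no reset: what is moved stays moved. The work goes in short steps, Python scripts to look and compute and a tool call to move; the robot and the scene stay as the last step left them, time stands still between calls to the robot, and variables do not carry over. Pictures are saved under pics/ and viewed, and the job is handed in when it is done.

Besides the shell and the picture viewer there is one more tool, called after "Request:" by a JSON object that holds its "op" and its "data", one argument or row to a line. play_rows: Moves the arm, as the interface text tells. Its arguments: {"type":"object","properties":{"plan":{"type":"array"},"grip_force":{"type":"number"}},"required":["plan"]}

```bash
mkdir -p pics; python3 - <<'E'
from bench import r
import cv2,numpy as np
o=r.get_obs();print(o)
for n in("scene","top"):
    f=r.grab_frame(n);cv2.imwrite(f"pics/{n}0.png",f["color"]);np.savez(f"{n}0.npz",**f)
    print(n,f["camera_matrix"],f["R"],f["t"])
E
```

```text
{'clock': 0.0, 'joints': array([-1.27611698,  0.47779716,  0.02235923,  1.55646857, -0.01148983,
        1.10929644, -0.08310478]), 'qvel': array([ 0.00022646,  0.00077766, -0.00072308,  0.00189202, -0.00053285,
        0.0001222 ,  0.00011572]), 'tau': array([ 1.62850196e-03, -5.96453297e+01,  1.60866302e+00, -2.81178224e+01,
        1.24620119e-02,  9.40742641e-03, -2.60567691e-05]), 'tcp_pos': array([0.26437756, 0.62041915, 0.23032084]), 'orientation': array([-6.28367062e-01, -3.07788893e+00,  2.87192722e-03]), 'contact_force': array([ 0.23665817, -0.10242031, -0.06859759]), 'moment': array([ 0.05591139, -0.0694043 , -0.00360933]), 'grip_width': 0.08518075362934198}
scene [[369.22922764   0.         314.59676566]
 [  0.         369.22922764 195.79510113]
 [  0.           0.           1.        ]] [[ 0.03394269  0.99941629 -0.00386855]
 [ 0.5608627  -0.02225183 -0.82760974]
 [-0.82721274  0.02592158 -0.56129061]] [-0.04013792 -0.27576963  1.33794536]
top [[459.70660879   0.         315.68495088]
 [  0.         459.70660879 201.49983541]
 [  0.           0.           1.        ]] [[-0.01676382 -0.99972408  0.0164542 ]
 [-0.99424704  0.01492627 -0.10606615]
 [ 0.10579128 -0.01813761 -0.99422293]] [0.02673074 0.64684163 1.20746037]
```

View pics/scene0.png

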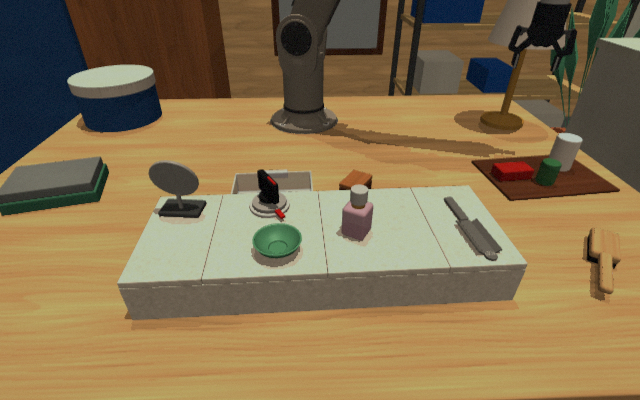

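View pics/top0.png

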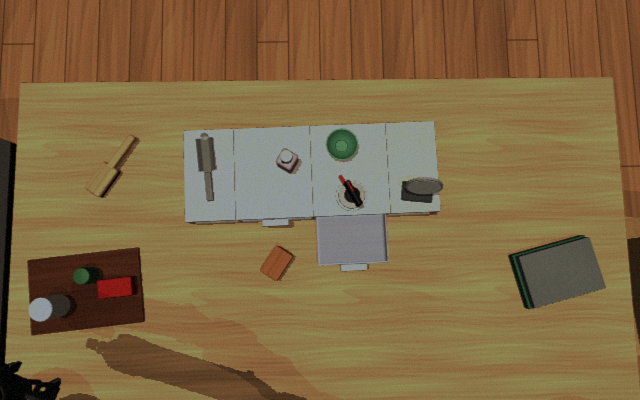

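```bash
cat > h.py <<'E'
import numpy as np,cv2
def ray(f,uv,z):
    K,R,t=f["camera_matrix"],f["R"],f["t"]
    uv=np.atleast_2d(np.array(uv,float))
    d=np.c_[uv,np.ones(len(uv))]@np.linalg.inv(K).T@R   # R^T d
    c=-R.T@t
    return c+d*((z-c[2])/d[:,2])[:,None]
def proj(f,X):
    K,R,t=f["camera_matrix"],f["R"],f["t"]
    p=(np.atleast_2d(X)@R.T+t)@K.T
    return p[:,:2]/p[:,2:]
E
python3 - <<'E'
from h import *
f=np.load("top0.npz");c=f["color"]
crop=c[110:290,170:450];cv2.imwrite("pics/topz.png",cv2.resize(crop[60:180,80:240],None,fx=5,fy=5,interpolation=cv2.INTER_CUBIC))
hsv=cv2.cvtColor(c,cv2.COLOR_BGR2HSV)
print(hsv[263,277],hsv[290,300],hsv[255,270])
roi=np.zeros(c.shape[:2],np.uint8);roi[238:290,250:305]=1
b,g,rr=[c[...,i].astype(int) for i in range(3)]
print(c[263,277],c[285,300])
m=((hsv[...,1]>150)&(roi>0)).astype(np.uint8)
print(m.sum())
cs,_=cv2.findContours(m,cv2.RETR_EXTERNAL,cv2.CHAIN_APPROX_NONE);k=max(cs,key=cv2.contourArea)
q=cv2.minAreaRect(k);print(q)
bp=cv2.boxPoints(q);P=ray(f,bp,0.045);print(P.round(4),P.mean(0))
for i in range(4):print(np.linalg.norm(P[i]-P[(i+1)%4]),np.arctan2(*(P[(i+1)%4]-P[i])[[1,0]]))
E
```

```text
[ 11 175 137] [ 24 116 141] [ 11 177 130]
[ 43  77 137] [ 74 125 141]
682
((276.97314453125, 263.18121337890625), (23.266185760498047, 33.58850860595703), 34.99202346801758)
[[0.4665 0.1719 0.045 ]
 [0.5377 0.1207 0.045 ]
 [0.5018 0.0707 0.045 ]
 [0.4309 0.1221 0.045 ]] [0.48422657 0.12136941 0.045     ]
0.08771161055731239 -0.6226510459429903
0.061587445932044384 -2.1939638951825056
0.08750527554709425 2.514059037412962
0.0611604407511918 0.9510158781049197
```

View pics/topz.png

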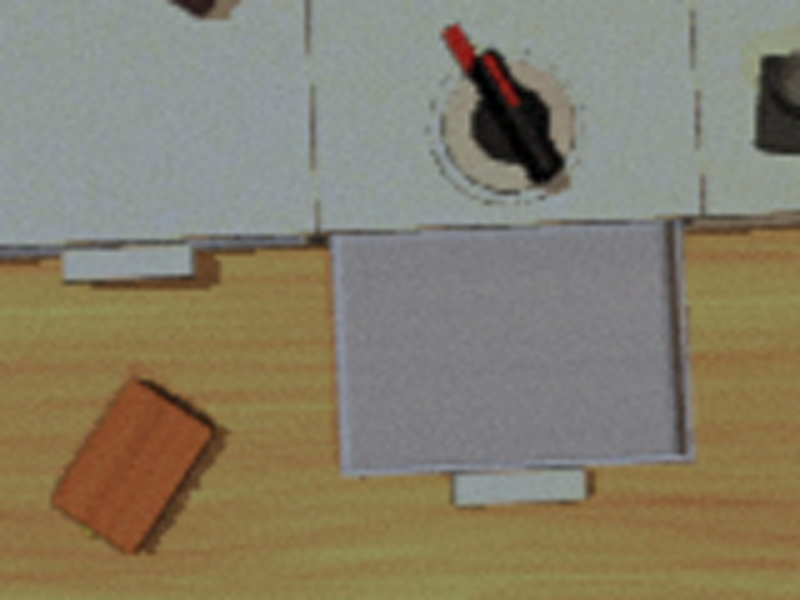

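```bash
python3 - <<'E'
from h import *
f=np.load("top0.npz")
print("cam",-f["R"].T@f["t"])
g=lambda L:[(250+x/5-.4,170+y/5-.4) for x,y in L]
def show(n,L,z):
    P=ray(f,g(L),z);print(n,P.round(4).tolist(),'mean',P.mean(0).round(4));
    for i in range(len(P)-1):
        d=P[i+1]-P[i];print('  len %.4f ang %.2f'%(np.linalg.norm(d),np.degrees(np.arctan2(d[1],d[0]))))
show("box",[(52,500),(137,377),(215,432),(133,553),(52,500)],.045)
show("drawfront",[(343,474),(693,460)],.066)
show("handle",[(455,506),(586,499)],.063)
show("handle2",[(63,283),(194,275)],.063)
show("shelf",[(0,248),(690,222)],.09)
show("wing",[(490,52),(553,180)],.159)
show("ptr",[(453,32),(510,126)],.104)
z=f["z_map"]
for u,v in [(277,263),(270,200),(352,240)]: print(z[v,u])
c=f["color"];hsv=cv2.cvtColor(c,cv2.COLOR_BGR2HSV)
E
```

```text
cam [0.5158297  0.03896888 1.26865295]
box [[0.4681, 0.1661, 0.045], [0.5318, 0.121, 0.045], [0.5022, 0.0801, 0.045], [0.4398, 0.1238, 0.045], [0.4681, 0.1661, 0.045]] mean [0.482  0.1314 0.045 ]
  len 0.0781 ang -35.34
  len 0.0505 ang -125.89
  len 0.0762 ang 144.95
  len 0.0509 ang 56.25
drawfront [[0.4797, 0.0133, 0.066], [0.4837, -0.169, 0.066]] mean [ 0.4817 -0.0779  0.066 ]
  len 0.1823 ang -88.72
handle [[0.4621, -0.0447, 0.063], [0.4645, -0.113, 0.063]] mean [ 0.4633 -0.0789  0.063 ]
  len 0.0683 ang -87.98
handle2 [[0.5812, 0.1581, 0.063], [0.5843, 0.0895, 0.063]] mean [0.5828 0.1238 0.063 ]
  len 0.0686 ang -87.41
shelf [[0.5982, 0.1876, 0.09], [0.6061, -0.1674, 0.09]] mean [0.6021 0.0101 0.09  ]
  len 0.3550 ang -88.73
wing [[0.6855, -0.0601, 0.159], [0.6223, -0.0893, 0.159]] mean [ 0.6539 -0.0747  0.159 ]
  len 0.0697 ang -155.28
ptr [[0.7046, -0.0463, 0.104], [0.6556, -0.0743, 0.104]] mean [ 0.6801 -0.0603  0.104 ]
  len 0.0565 ang -150.20
1.2108136
1.1827822
1.2509203
```

Request:
{"op": "play_rows", "data": {
  "plan": [
    [20, -46, 0, 0, 0, -0.02, 85],
    [60, -136, -10, 0, 0, -0.06, 85],
    [100, -226, -30, 0, 0, -0.1, 85],
    [140, -316, -60, 0, 0, -0.14, 85],
    [180, -406, -80, 0, 0, -0.18, 85],
    [221, -498, -80, 0, 0, -0.213, 85],
    [221, -498, -80, 0, 0, -0.213, 85],
    [221, -498, -80, 0, 0, -0.213, 85],
    [221, -498, -80, 0, 0, -0.213, 85],
    [221, -498, -80, 0, 0, -0.213, 85],
    [221, -498, -80, 0, 0, -0.213, 85],
    [221, -498, -80, 0, 0, -0.213, 85]
  ]
}}

```text
clock: 1.3
tcp_pos: [0.487, 0.1153, 0.1506]
orientation: [0.968, 2.988, -0.005]
contact_force: [-1.5, -0.1, -0.2]
grip_width: 0.0852
```

```bash
python3 - <<'E'
from bench import r
import cv2,numpy as np
o=r.get_obs();print(o["clock"],o["tcp_pos"],o["orientation"],o["joints"])
for n in("wrist","top"):
    f=r.grab_frame(n);cv2.imwrite(f"pics/{n}1.png",f["color"]);np.savez(f"{n}1.npz",**f)
E
```

```text
1.3 [0.4870009  0.1153318  0.15055524] [ 0.96786353  2.98805445 -0.00547328] [-0.57268416  0.29697183  0.25385399  2.05828473 -0.09821511  0.79928201
  0.68350489]
```

View pics/wrist1.png

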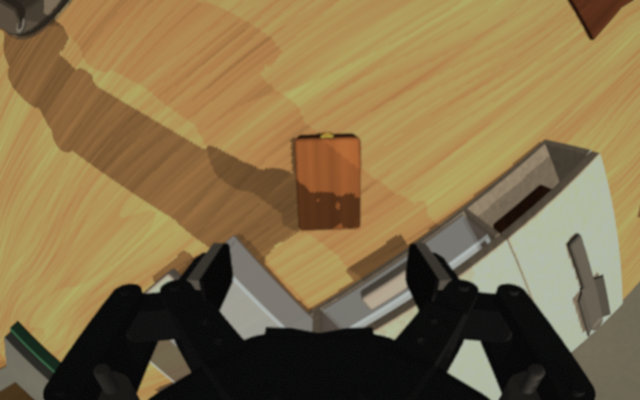

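Request:
{"op": "play_rows", "data": {
  "plan": [
    [0, 0, 0, 0, 0, 0, 85],
    [0, 0, 0, 0, 0, 0, 85],
    [0, 0, 0, 0, 0, 0, 85]
  ]
}}

```text
clock: 1.7
tcp_pos: [0.4852, 0.1245, 0.1514]
orientation: [-0.948, -2.995, -0.001]
contact_force: [-0.3, -0.0, -0.4]
grip_width: 0.085
```

```bash
cat >> h.py <<'E'
def wray(f,uv,z):
    K,R,t=f["camera_matrix"],f["R"],f["t"]
    uv=np.atleast_2d(np.array(uv,float))
    p=(uv-K[:2,2])/K[0,0];th=np.linalg.norm(p,axis=1,keepdims=True)
    d=np.c_[p/th*np.sin(th),np.cos(th)]@R
    c=-R.T@t
    return c+d*((z-c[2])/d[:,2])[:,None]
E
python3 - <<'E'
from bench import r
from h import *
o=r.get_obs();print(o["clock"],o["tcp_pos"],o["orientation"])
a=2*np.degrees(np.arctan2(o["orientation"][1],o["orientation"][0]));print("jaw",(a-90)%180)
f=r.grab_frame("wrist");c=f["color"]
cv2.imwrite("pics/w2.png",cv2.resize(c[110:250,260:400],None,fx=4,fy=4,interpolation=cv2.INTER_CUBIC))
np.savez("w2.npz",**f)
E
```

```text
1.7 [0.48521218 0.12449363 0.15140555] [-9.48100295e-01 -2.99498188e+00 -7.08951072e-04]
jaw 54.86828472243087
```

View pics/w2.png

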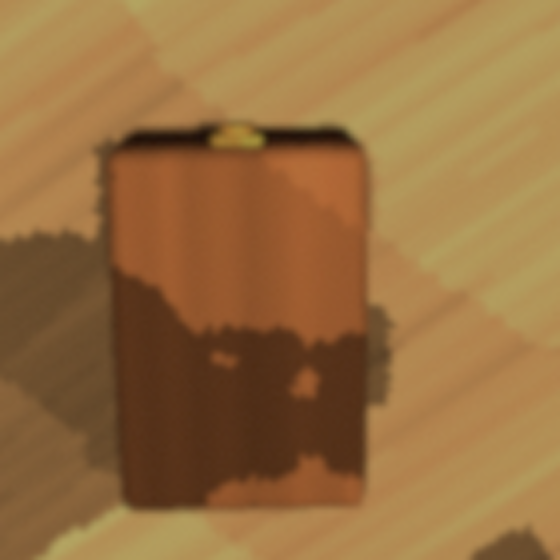

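```bash
python3 - <<'E'
from h import *
f=np.load("w2.npz")
P=wray(f,[(260+x/4-.4,110+y/4-.4) for x,y in [(110,150),(367,150),(362,508),(125,508)]],.045)
print(P.round(4),P.mean(0))
for i in range(4):
    d=P[(i+1)%4]-P[i];print(np.linalg.norm(d),np.degrees(np.arctan2(d[1],d[0])))
E
```

```text
[[0.4383 0.1264 0.045 ]
 [0.4681 0.1688 0.045 ]
 [0.5326 0.1249 0.045 ]
 [0.5028 0.0825 0.045 ]] [0.48544537 0.12563873 0.045     ]
0.05182467947034195 54.89619295365884
0.07800256769531193 -34.2962014993952
0.051797019914385574 -125.13354912789012
0.07797607767676935 145.72440395050094
```

Request:
{"op": "play_rows", "data": {
  "plan": [
    [0, 0, -40, 0, 0, 0, 85],
    [0, 0, -80, 0, 0, 0, 85],
    [0, 0, -110, 0, 0, 0, 85],
    [0, 0, -130, 0, 0, 0, 85],
    [0, 0, -145, 0, 0, 0, 85],
    [0, 0, -145, 0, 0, 0, 85],
    [0, 0, -145, 0, 0, 0, 85],
    [0, 0, -145, 0, 0, 0, 85]
  ]
}}

```text
clock: 2.55
tcp_pos: [0.4863, 0.1235, 0.0072]
orientation: [0.951, 2.993, 0.002]
contact_force: [0.3, -0.1, -0.2]
grip_width: 0.0851
```

Request:
{"op": "play_rows", "data": {
  "plan": [
    [0, 0, 0, 0, 0, 0, 65],
    [0, 0, 0, 0, 0, 0, 60],
    [0, 0, 0, 0, 0, 0, 56],
    [0, 0, 0, 0, 0, 0, 53],
    [0, 0, 0, 0, 0, 0, 45],
    [0, 0, 0, 0, 0, 0, 45],
    [0, 0, 0, 0, 0, 0, 45],
    [0, 0, 0, 0, 0, 0, 45]
  ],
  "grip_force": 40
}}

```text
clock: 3.35
tcp_pos: [0.4864, 0.1236, 0.0071]
orientation: [0.951, 2.993, 0.002]
contact_force: [0.1, 0.4, 6.8]
grip_width: 0.0535
```

Request:
{"op": "play_rows", "data": {
  "plan": [
    [0, 0, 5, 0, 0, 0, 45],
    [0, 0, 15, 0, 0, 0, 45],
    [0, 0, 35, 0, 0, 0, 45],
    [0, 0, 60, 0, 0, 0, 45],
    [0, 0, 90, 0, 0, 0, 45],
    [0, 0, 110, 0, 0, 0, 45],
    [0, 0, 120, 0, 0, 0, 45],
    [0, 0, 120, 0, 0, 0, 45],
    [0, 0, 120, 0, 0, 0, 45]
  ]
}}

```text
clock: 4.25
tcp_pos: [0.4849, 0.1228, 0.1257]
orientation: [-0.952, -2.993, 0.001]
contact_force: [-0.2, -0.1, -1.9]
grip_width: 0.0534
```

```bash
python3 - <<'E'
from bench import r
from h import *
o=r.get_obs();print(o["clock"],o["tcp_pos"],o["orientation"],o["contact_force"],o["grip_width"])
f=r.grab_frame("wrist");cv2.imwrite("pics/w3.png",f["color"])
f=r.grab_frame("scene");cv2.imwrite("pics/s3.png",cv2.resize(f["color"][100:260,200:440],None,fx=3,fy=3))
E
```

```text
4.25 [0.4849476  0.12283998 0.12571642] [-9.51675532e-01 -2.99308357e+00  9.28523212e-04] [-0.15485424 -0.14978956 -1.86509438] 0.05341766549644866
```

View pics/w3.png

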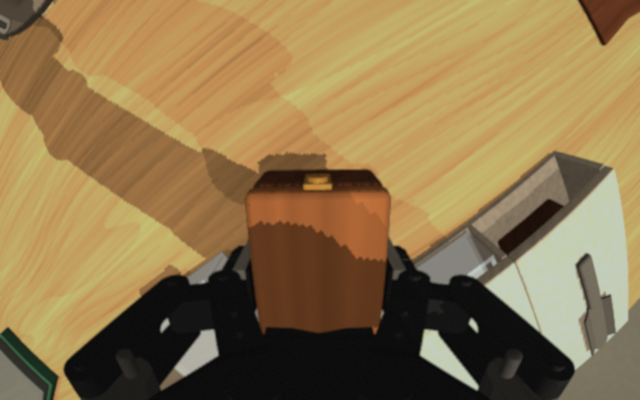

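View pics/s3.png

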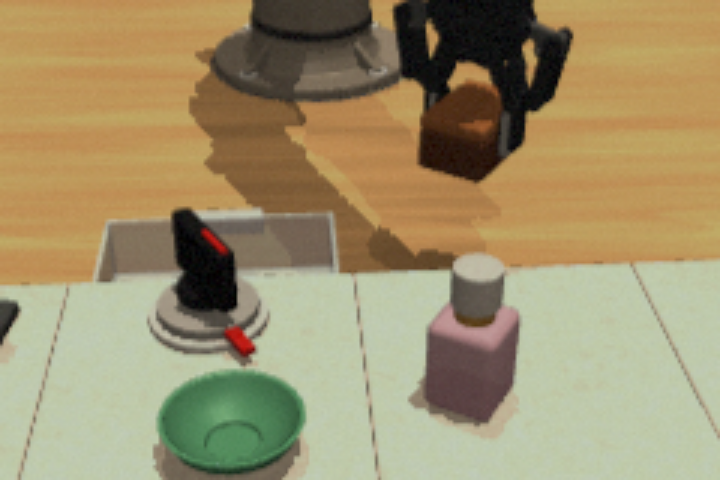

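Request:
{"op": "play_rows", "data": {
  "plan": [
    [8, -30, 0, 0, 0, 0.1, 45],
    [16, -65, 0, 0, 0, 0.2, 45],
    [26, -100, 0, 0, 0, 0.32, 45],
    [36, -135, 0, 0, 0, 0.43, 45],
    [44, -165, 0, 0, 0, 0.53, 45],
    [50, -188, 0, 0, 0, 0.6, 45],
    [53, -200, 0, 0, 0, 0.64, 45],
    [53, -200, 0, 0, 0, 0.64, 45],
    [53, -200, 0, 0, 0, 0.64, 45],
    [53, -200, 0, 0, 0, 0.64, 45],
    [53, -200, 0, 0, 0, 0.64, 45]
  ]
}}

```text
clock: 5.45
tcp_pos: [0.5384, -0.0756, 0.1261]
orientation: [0.04, -3.141, -0.001]
contact_force: [0.0, -0.7, -2.6]
grip_width: 0.0533
```

```bash
python3 - <<'E'
from bench import r
from h import *
o=r.get_obs();print(o["clock"],o["tcp_pos"],o["orientation"],o["contact_force"],o["grip_width"])
a=2*np.degrees(np.arctan2(o["orientation"][1],o["orientation"][0]));print("jaw",(a-90)%180)
f=r.grab_frame("wrist");cv2.imwrite("pics/w4.png",f["color"])
f=r.grab_frame("top");cv2.imwrite("pics/t4.png",cv2.resize(f["color"][160:290,240:420],None,fx=4,fy=4))
E
```

```text
5.45 [ 0.53836457 -0.07562853  0.12605346] [ 4.03475765e-02 -3.14071991e+00 -7.40360231e-04] [ 0.02294017 -0.69600897 -2.59022571] 0.053252795754155216
jaw 91.47203109517795
```

View pics/w4.png

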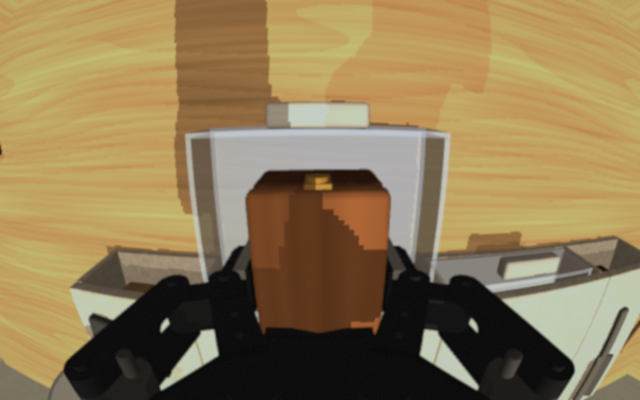

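View pics/t4.png

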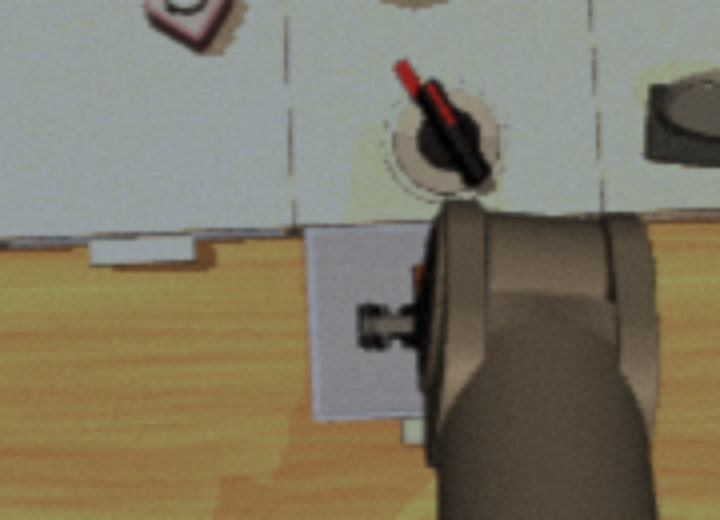

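Request:
{"op": "play_rows", "data": {
  "plan": [
    [0, 0, -20, 0, 0, 0, 45],
    [0, 0, -45, 0, 0, 0, 45],
    [0, 0, -70, 0, 0, 0, 45],
    [0, 0, -88, 0, 0, 0, 45],
    [0, 0, -96, 0, 0, 0, 45],
    [0, 0, -100, 0, 0, 0, 45],
    [0, 0, -101, 0, 0, 0, 45],
    [0, 0, -101, 0, 0, 0, 45],
    [0, 0, -101, 0, 0, 0, 45]
  ]
}}

```text
clock: 6.45
tcp_pos: [0.5393, -0.077, 0.0262]
orientation: [-0.038, 3.14, -0.0]
contact_force: [-0.2, 0.0, -2.6]
grip_width: 0.0534
```

Request:
{"op": "play_rows", "data": {
  "plan": [
    [0, 0, -1, 0, 0, 0, 45],
    [0, 0, -2, 0, 0, 0, 45],
    [0, 0, -2, 0, 0, 0, 45]
  ]
}}

```text
clock: 6.75
tcp_pos: [0.5386, -0.077, 0.0234]
orientation: [-0.038, 3.141, 0.0]
contact_force: [0.0, -0.9, -2.2]
grip_width: 0.0531
```

Request:
{"op": "play_rows", "data": {
  "plan": [
    [0, 0, -1, 0, 0, 0, 45],
    [0, 0, -2, 0, 0, 0, 45],
    [0, 0, -2, 0, 0, 0, 45],
    [0, 0, -2, 0, 0, 0, 45]
  ]
}}

```text
clock: 7.15
tcp_pos: [0.5386, -0.077, 0.0213]
orientation: [0.038, -3.141, -0.0]
contact_force: [-0.4, 0.2, -1.8]
grip_width: 0.0537
```

Request:
{"op": "play_rows", "data": {
  "plan": [
    [0, 0, -1, 0, 0, 0, 45],
    [0, 0, -1, 0, 0, 0, 45],
    [0, 0, -1, 0, 0, 0, 45]
  ]
}}

```text
clock: 7.45
tcp_pos: [0.5396, -0.077, 0.0211]
orientation: [-0.038, 3.139, 0.0]
contact_force: [0.0, 0.3, 5.1]
grip_width: 0.0532
```

Contact. Release slowly and look.

Request:
{"op": "play_rows", "data": {
  "plan": [
    [0, 0, 0, 0, 0, 0, 54],
    [0, 0, 0, 0, 0, 0, 56],
    [0, 0, 0, 0, 0, 0, 60],
    [0, 0, 0, 0, 0, 0, 66],
    [0, 0, 0, 0, 0, 0, 76],
    [0, 0, 0, 0, 0, 0, 85],
    [0, 0, 0, 0, 0, 0, 85],
    [0, 0, 0, 0, 0, 0, 85],
    [0, 0, 0, 0, 0, 0, 85]
  ]
}}

```text
clock: 8.35
tcp_pos: [0.5386, -0.077, 0.0203]
orientation: [0.038, -3.141, -0.0]
contact_force: [0.2, 0.2, 0.5]
grip_width: 0.0845
```

Request:
{"op": "play_rows", "data": {
  "plan": [
    [0, 0, 10, 0, 0, 0, 85],
    [0, 0, 30, 0, 0, 0, 85],
    [0, 0, 60, 0, 0, 0, 85],
    [0, 0, 100, 0, 0, 0, 85],
    [0, 0, 130, 0, 0, 0, 85],
    [0, 0, 130, 0, 0, 0, 85],
    [0, 0, 130, 0, 0, 0, 85]
  ]
}}

```text
clock: 9.05
tcp_pos: [0.5389, -0.077, 0.1514]
orientation: [-0.038, 3.139, 0.0]
contact_force: [-0.1, -0.8, 0.4]
grip_width: 0.0848
```

```bash
python3 - <<'E'
from bench import r
from h import *
o=r.get_obs();print(o["clock"],o["tcp_pos"],o["orientation"],o["contact_force"],o["grip_width"])
f=r.grab_frame("wrist");cv2.imwrite("pics/w5.png",f["color"]);np.savez("w5.npz",**f)
E
```

```text
9.05 [ 0.53893503 -0.07699354  0.15135848] [-3.79379035e-02  3.13938812e+00  2.21129434e-04] [-0.11716811 -0.83889035  0.41419179] 0.08484967356442634
```

View pics/w5.png

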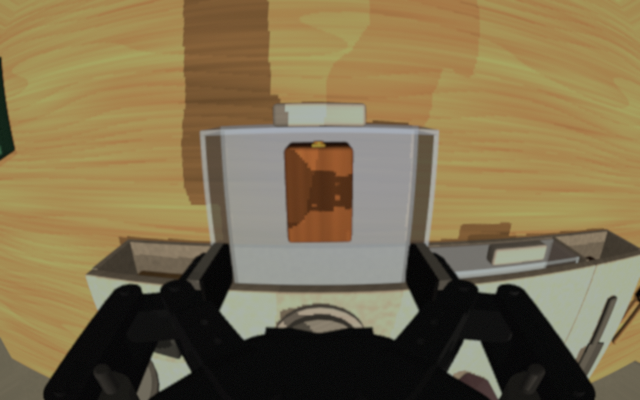

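Request:
{"op": "play_rows", "data": {
  "plan": [
    [-30, 0, 0, 0, 0, 0, 0],
    [-70, 0, 0, 0, 0, 0, 0],
    [-102, -2, 0, 0, 0, 0, 0],
    [-104, -2, 0, 0, 0, 0, 0],
    [-104, -2, -35, 0, 0, 0, 0],
    [-104, -2, -70, 0, 0, 0, 0],
    [-104, -2, -100, 0, 0, 0, 0],
    [-104, -2, -104, 0, 0, 0, 0],
    [-104, -2, -104, 0, 0, 0, 0],
    [-104, -2, -104, 0, 0, 0, 0]
  ]
}}

```text
clock: 10.1
tcp_pos: [0.4354, -0.0791, 0.0471]
orientation: [-0.038, 3.14, -0.0]
contact_force: [0.3, 0.2, -0.1]
grip_width: 0.0002
```

```bash
python3 - <<'E'
from bench import r
from h import *
o=r.get_obs();print(o["clock"],o["tcp_pos"],o["orientation"],o["contact_force"],o["grip_width"],o["joints"])
f=r.grab_frame("wrist");cv2.imwrite("pics/w6.png",f["color"]);np.savez("w6.npz",**f)
E
```

```text
10.1 [ 0.43543462 -0.07911566  0.04705153] [-3.77818287e-02  3.14035366e+00 -1.01096930e-04] [ 0.25272683  0.21108276 -0.07612618] 0.00020059238811247348 [-0.0771057   0.39786915  0.13730752  2.2473291  -0.11057264  0.50132316
  1.74145679]
```

View pics/w6.png

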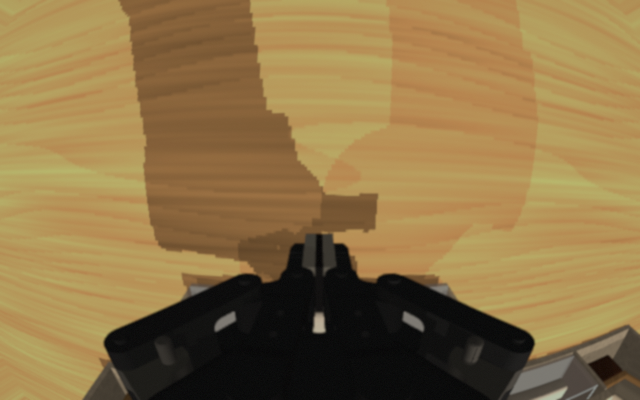

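Request:
{"op": "play_rows", "data": {
  "plan": [
    [4, 0, 0, 0, 0, 0, 0],
    [8, 0, 0, 0, 0, 0, 0],
    [12, 0, 0, 0, 0, 0, 0],
    [16, 0, 0, 0, 0, 0, 0],
    [22, 0, 0, 0, 0, 0, 0],
    [29, 1, 0, 0, 0, 0, 0],
    [36, 1, 0, 0, 0, 0, 0],
    [43, 1, 0, 0, 0, 0, 0],
    [50, 1, 0, 0, -0.05, 0, 0],
    [57, 1, 0, 0, -0.1, 0, 0],
    [62, 2, 0, 0, -0.15, 0, 0],
    [66, 2, 0, 0, -0.2, 0, 0]
  ]
}}

```text
clock: 11.35
tcp_pos: [0.5012, -0.0768, 0.0462]
orientation: [-0.036, 2.94, -0.004]
contact_force: [-1.5, 0.2, -1.1]
grip_width: 0.0
```

```bash
python3 - <<'E'
from bench import r
from h import *
o=r.get_obs();print(o["clock"],o["tcp_pos"],o["orientation"],o["contact_force"],o["grip_width"],o["joints"])
f=r.grab_frame("top");cv2.imwrite("pics/t7.png",cv2.resize(f["color"][160:290,240:420],None,fx=4,fy=4))
f=r.grab_frame("scene");cv2.imwrite("pics/s7.png",cv2.resize(f["color"][100:260,200:440],None,fx=3,fy=3))
E
```

```text
11.35 [ 0.50120764 -0.07683177  0.04622814] [-0.03590528  2.93957944 -0.00357802] [-1.54803424  0.22896344 -1.09143471] 4.7836493062688e-05 [-0.04149568  0.41193535  0.08896073  2.24738278 -0.15318619  0.2850602
  1.77442962]
```

View pics/t7.png

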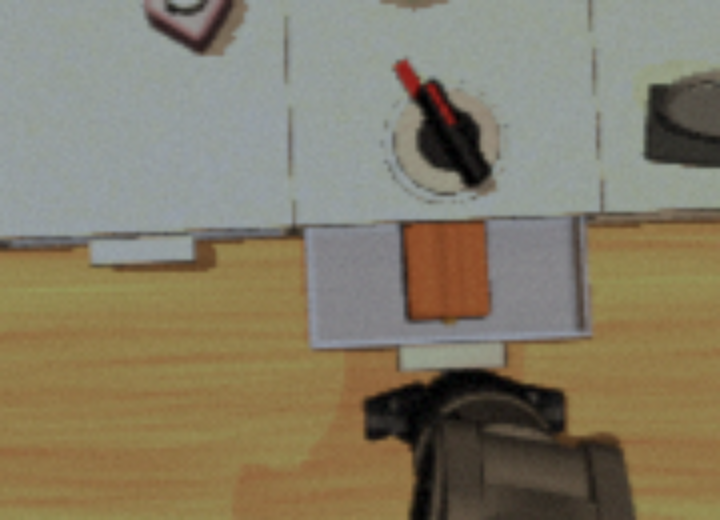

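View pics/s7.png

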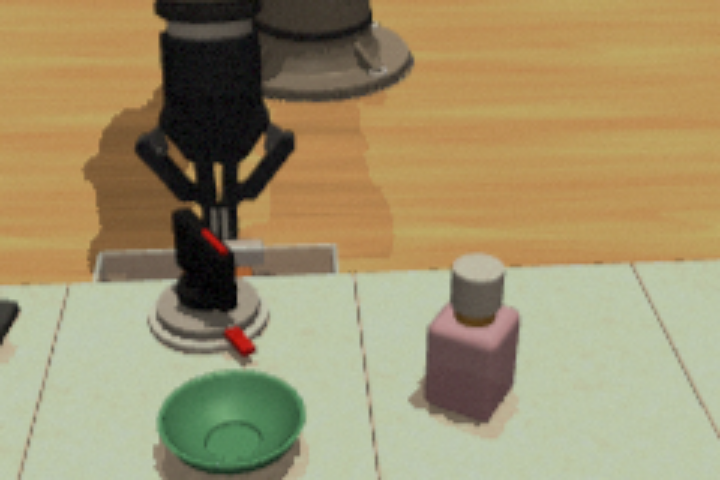

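Request:
{"op": "play_rows", "data": {
  "plan": [
    [6, 0, 1, 0, -0.03, 0, 0],
    [12, 0, 1, 0, -0.06, 0, 0],
    [18, 0, 1, 0, -0.1, 0, 0],
    [24, 0, 1, 0, -0.1, 0, 0],
    [30, 1, 1, 0, -0.1, 0, 0],
    [36, 1, 1, 0, -0.1, 0, 0],
    [42, 1, 1, 0, -0.1, 0, 0],
    [48, 1, 1, 0, -0.1, 0, 0],
    [53, 1, 1, 0, -0.1, 0, 0],
    [58, 2, 1, 0, -0.1, 0, 0],
    [62, 2, 1, 0, -0.1, 0, 0],
    [64, 2, 1, 0, -0.1, 0, 0]
  ]
}}

```text
clock: 12.65
tcp_pos: [0.5651, -0.0751, 0.0474]
orientation: [-0.034, 2.841, -0.005]
contact_force: [-1.6, -0.4, -0.2]
grip_width: 0.0001
```

Request:
{"op": "play_rows", "data": {
  "plan": [
    [2, 0, 0, 0, 0, 0, 0],
    [4, 0, 0, 0, 0, 0, 0],
    [5, 0, 0, 0, 0, 0, 0],
    [6, 0, 0, 0, 0, 0, 0]
  ]
}}

```text
clock: 13.05
tcp_pos: [0.5706, -0.075, 0.0473]
orientation: [-0.034, 2.841, -0.005]
contact_force: [-0.4, 0.7, 0.7]
grip_width: 0.0003
```

Request:
{"op": "play_rows", "data": {
  "plan": [
    [1, 0, 0, 0, 0, 0, 0],
    [2, 0, 0, 0, 0, 0, 0],
    [3, 0, 0, 0, 0, 0, 0]
  ]
}}

```text
clock: 13.35
tcp_pos: [0.5737, -0.0749, 0.0473]
orientation: [-0.034, 2.841, -0.005]
contact_force: [-0.7, 1.0, -0.2]
grip_width: -0.0002
```

Request:
{"op": "play_rows", "data": {
  "plan": [
    [1, 0, 0, 0, 0, 0, 0],
    [2, 0, 0, 0, 0, 0, 0],
    [3, 0, 0, 0, 0, 0, 0]
  ]
}}

```text
clock: 13.65
tcp_pos: [0.5767, -0.0749, 0.0473]
orientation: [-0.034, 2.841, -0.005]
contact_force: [-1.6, 0.3, 0.5]
grip_width: -0.0
```

```bash
python3 - <<'E'
from bench import r
from h import *
o=r.get_obs();print(o["clock"],o["tcp_pos"],o["contact_force"])
f=r.grab_frame("top");cv2.imwrite("pics/t8.png",cv2.resize(f["color"][160:290,240:420],None,fx=4,fy=4));np.savez("t8.npz",**f)
E
```

```text
13.65 [ 0.57667168 -0.07488939  0.04731701] [-1.63196362  0.34553532  0.47218486]
```

View pics/t8.png

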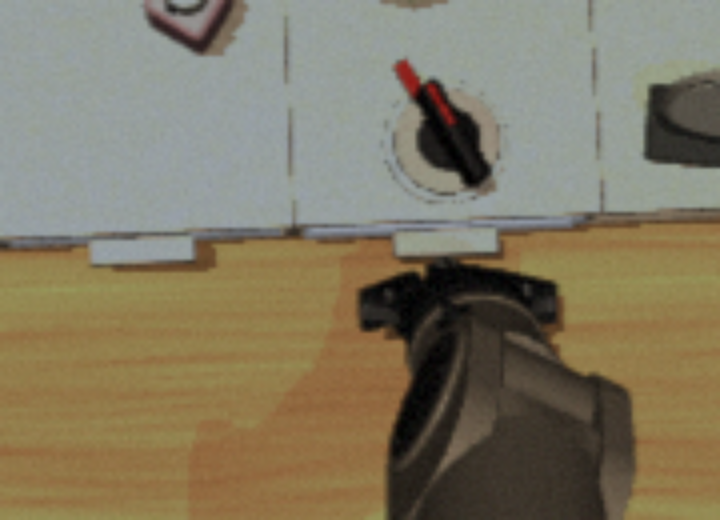

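Request:
{"op": "play_rows", "data": {
  "plan": [
    [1, 0, 0, 0, 0, 0, 0],
    [2, 0, 0, 0, 0, 0, 0],
    [3, 0, 0, 0, 0, 0, 0]
  ]
}}

```text
clock: 14.0
tcp_pos: [0.5796, -0.0749, 0.0473]
orientation: [-0.034, 2.842, -0.005]
contact_force: [-0.6, 1.3, 1.1]
grip_width: 0.0003
```

Request:
{"op": "play_rows", "data": {
  "plan": [
    [1, 0, 0, 0, 0, 0, 0],
    [2, 0, 0, 0, 0, 0, 0]
  ]
}}

```text
clock: 14.2
tcp_pos: [0.5801, -0.0749, 0.0468]
orientation: [-0.034, 2.844, -0.004]
contact_force: [-8.4, 1.0, 7.1]
grip_width: -0.0002
```

Request:
{"op": "play_rows", "data": {
  "plan": [
    [1, 0, 0, 0, 0, 0, 0],
    [1, 0, 0, 0, 0, 0, 0],
    [1, 0, 0, 0, 0, 0, 0]
  ]
}}

```text
clock: 14.5
tcp_pos: [0.5801, -0.075, 0.0465]
orientation: [-0.034, 2.846, -0.004]
contact_force: [-9.9, 0.9, 6.7]
grip_width: 0.0
```

Request:
{"op": "play_rows", "data": {
  "plan": [
    [-10, 0, 0, 0, 0, 0, 0],
    [-30, 0, 0, 0, 0, 0, 0],
    [-40, 0, 40, 0, 0.1, 0, 10],
    [-40, 0, 80, 0, 0.2, 0, 20],
    [-40, 0, 120, 0, 0.3, 0, 40],
    [-40, 0, 150, 0, 0.3, 0, 40],
    [-40, 0, 170, 0, 0.3, 0, 40],
    [-40, 0, 170, 0, 0.3, 0, 40]
  ]
}}

```text
clock: 15.3
tcp_pos: [0.545, -0.0755, 0.2204]
orientation: [-0.038, 3.134, 0.0]
contact_force: [0.6, -1.1, -0.3]
grip_width: 0.0398
```

```bash
python3 - <<'E'
from bench import r
from h import *
o=r.get_obs();print(o["clock"],o["tcp_pos"],o["orientation"],o["contact_force"],o["moment"],o["joints"])
f=r.grab_frame("top");cv2.imwrite("pics/t9.png",cv2.resize(f["color"][160:290,240:420],None,fx=4,fy=4));np.savez("t9.npz",**f)
f=r.grab_frame("wrist");cv2.imwrite("pics/w9.png",f["color"]);np.savez("w9.npz",**f)
E
```

```text
15.3 [ 0.54497282 -0.07546071  0.22035359] [-3.76427192e-02  3.13424418e+00  3.99661338e-04] [ 0.60138421 -1.05430286 -0.3378259 ] [ 0.03900204 -0.01292437  0.00515178] [-0.44919192  0.3106519   0.58548239  1.90392015 -0.20634325  0.97905093
  1.82376379]
```

View pics/t9.png

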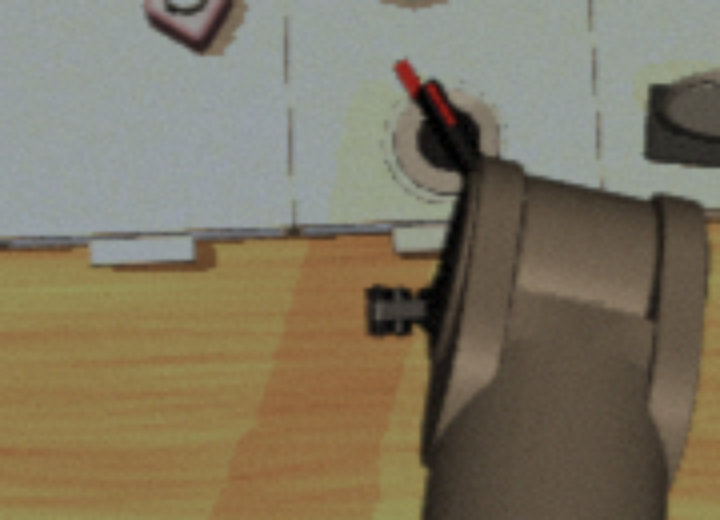

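View pics/w9.png

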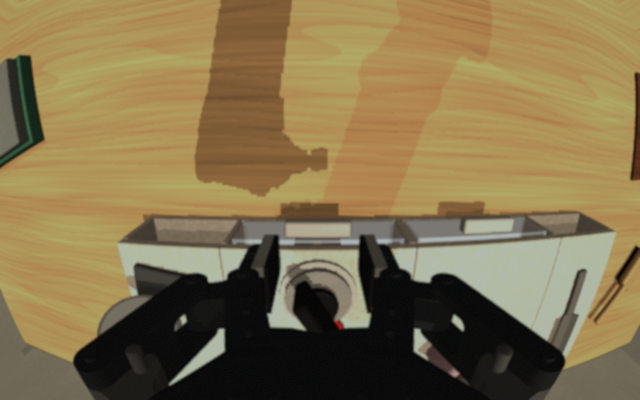

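Request:
{"op": "play_rows", "data": {
  "plan": [
    [20, 0, 5, 0, 0, 0.08, 50],
    [45, 0, 5, 0, 0, 0.18, 50],
    [70, 0, 5, 0, 0, 0.28, 50],
    [95, 0, 5, 0, 0, 0.38, 50],
    [109, 0, 5, 0, 0, 0.43, 50],
    [109, 0, 5, 0, 0, 0.43, 50],
    [109, 0, 5, 0, 0, 0.43, 50],
    [109, 0, 5, 0, 0, 0.43, 50]
  ]
}}

```text
clock: 16.2
tcp_pos: [0.6503, -0.0753, 0.2215]
orientation: [0.705, -3.06, -0.001]
contact_force: [-0.6, 0.2, 0.8]
grip_width: 0.05
```

```bash
python3 - <<'E'
from bench import r
from h import *
o=r.get_obs();print(o["clock"],o["tcp_pos"],o["orientation"],o["contact_force"],o["moment"],o["joints"])
a=2*np.degrees(np.arctan2(o["orientation"][1],o["orientation"][0]));print("jaw",(a-90)%180)
f=r.grab_frame("wrist");cv2.imwrite("pics/w10.png",f["color"]);np.savez("w10.npz",**f)
g=np.load("t8.npz");c=g["color"]
cv2.imwrite("pics/t8z.png",cv2.resize(c[165:215,325:375],None,fx=11,fy=11,interpolation=cv2.INTER_CUBIC))
E
```

```text
16.2 [ 0.6503359  -0.07528534  0.22151745] [ 7.04501950e-01 -3.05989021e+00 -7.98204429e-04] [-0.59669725  0.17249188  0.77971163] [-0.03386963  0.02535007 -0.01433125] [-0.31033747  0.48332857  0.46561087  1.64038402 -0.23921265  1.07660611
  2.24718685]
jaw 115.93139276253945
```

View pics/w10.png

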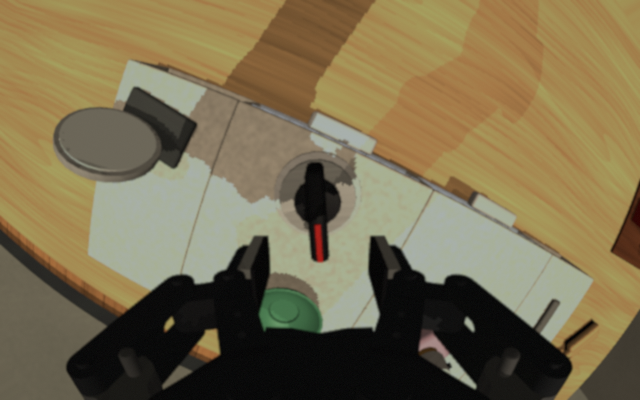

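View pics/t8z.png

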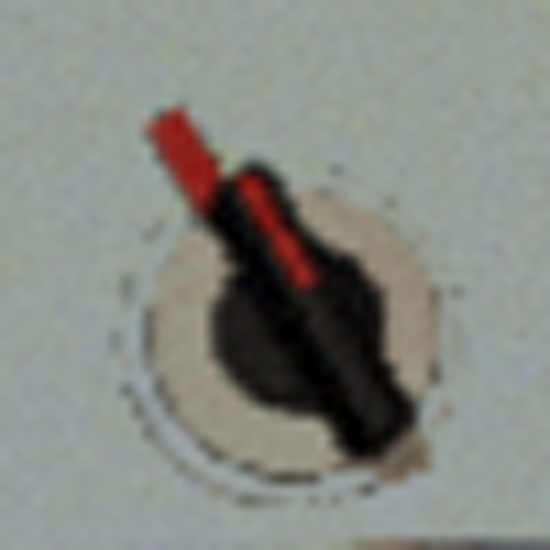

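```bash
python3 - <<'E'
from h import *
g=np.load("t8.npz")
P=ray(g,[(325+x/11-.45,165+y/11-.45) for x,y in [(310,283),(250,180),(265,170),(378,440),(180,115)]],.159);
a=lambda d:np.degrees(np.arctan2(d[1],d[0]))
print(a(P[1]-P[0]),a(P[2]-P[3]),(P[2]+P[3])/2)
f=np.load("w10.npz");c=f["color"]
cv2.imwrite("pics/w10z.png",cv2.resize(c[150:280,260:390],None,fx=4.5,fy=4.5,interpolation=cv2.INTER_CUBIC))
hsv=cv2.cvtColor(c,cv2.COLOR_BGR2HSV)
m=((hsv[...,1]>150)&(c[...,2]>90)&((hsv[...,0]<6)|(hsv[...,0]>174))).astype(np.uint8);m[:150]=0;m[280:]=0;m[:,:290]=0;m[:,350:]=0
v,u=np.nonzero(m);print(len(u))
Q=wray(f,np.c_[u,v],.159);q=Q[:,:2]-Q[:,:2].mean(0);w=np.linalg.svd(q)[2][0];print("stripe",a(w),Q.mean(0),Q[v.argmax()],Q[v.argmin()])
E
```

```text
28.7537210287246 21.20715047344981 [ 0.65518538 -0.07443273  0.159     ]
240
stripe 29.173826388644073 [ 0.67199687 -0.06459793  0.159     ] [ 0.68565815 -0.0583494   0.159     ] [ 0.65938616 -0.07188644  0.159     ]
```

View pics/w10z.png

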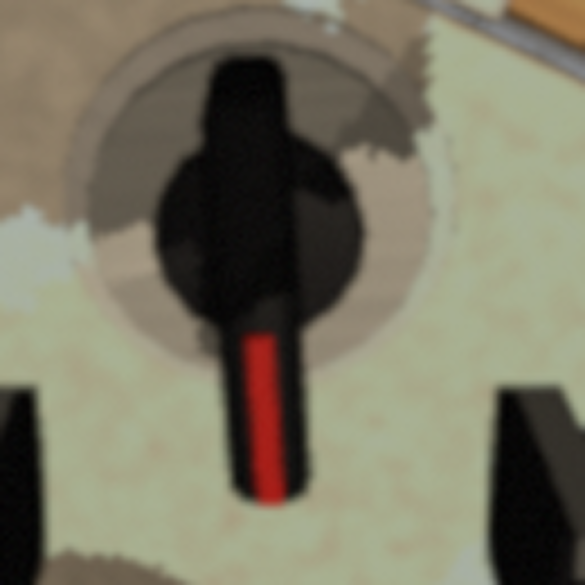

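Request:
{"op": "play_rows", "data": {
  "plan": [
    [1, 0, -30, 0, 0, 0.054, 50],
    [1, 0, -30, 0, 0, 0.054, 50],
    [1, 0, -30, 0, 0, 0.054, 50]
  ]
}}

```text
clock: 16.55
tcp_pos: [0.6518, -0.0749, 0.1923]
orientation: [0.787, -3.04, -0.001]
contact_force: [0.4, -0.9, 0.3]
grip_width: 0.0499
```

Request:
{"op": "play_rows", "data": {
  "plan": [
    [3, 0, -25, 0, 0, 0, 50],
    [3, 0, -45, 0, 0, 0, 50],
    [3, 0, -60, 0, 0, 0, 50],
    [3, 0, -67, 0, 0, 0, 50],
    [3, 0, -67, 0, 0, 0, 50],
    [3, 0, -67, 0, 0, 0, 50]
  ]
}}

```text
clock: 17.15
tcp_pos: [0.6562, -0.0752, 0.1263]
orientation: [-0.789, 3.04, -0.001]
contact_force: [-0.3, -0.8, 0.8]
grip_width: 0.0501
```

```bash
python3 - <<'E'
from bench import r
from h import *
o=r.get_obs();print(o["clock"],o["tcp_pos"],o["orientation"],o["contact_force"],o["moment"],o["joints"])
f=r.grab_frame("wrist");cv2.imwrite("pics/w11.png",f["color"])
E
```

```text
17.15 [ 0.65620535 -0.07519396  0.12627887] [-7.88823301e-01  3.03966774e+00 -7.24008307e-04] [-0.32759531 -0.78504299  0.82989652] [-0.03251929 -0.0290965  -0.01838838] [-0.26909224  0.58938824  0.41125648  1.70501277 -0.2862696   0.90563283
  2.33673765]
```

View pics/w11.png

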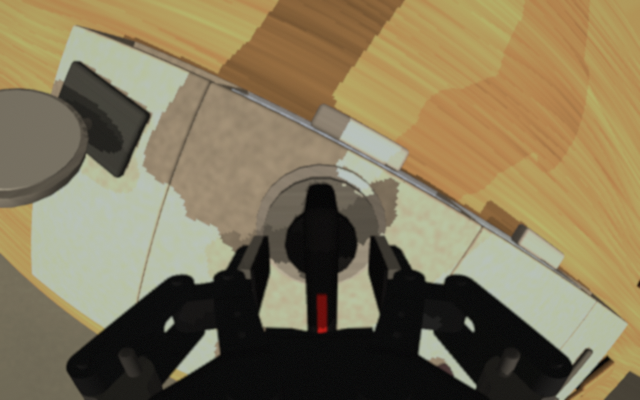

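Request:
{"op": "play_rows", "data": {
  "plan": [
    [0, 0, 0, 0, 0, 0, 35],
    [0, 0, 0, 0, 0, 0, 25],
    [0, 0, 0, 0, 0, 0, 18],
    [0, 0, 0, 0, 0, 0, 15],
    [0, 0, 0, 0, 0, 0, 8],
    [0, 0, 0, 0, 0, 0, 8],
    [0, 0, 0, 0, 0, 0, 8],
    [0, 0, 0, 0, 0, 0, 8]
  ],
  "grip_force": 40
}}

```text
clock: 18.0
tcp_pos: [0.6555, -0.0746, 0.1256]
orientation: [-0.79, 3.041, 0.001]
contact_force: [-2.9, 2.2, 5.7]
grip_width: 0.0132
```

```bash
cat > st.py <<'E'
from bench import r
from h import *
import sys
o=r.get_obs();print(o["clock"],o["tcp_pos"].round(4),o["contact_force"].round(2),o["moment"].round(3),o["grip_width"].round(4),"q7",o["joints"][6])
a=2*np.degrees(np.arctan2(o["orientation"][1],o["orientation"][0]));print("wing deg",(a)%180)
if len(sys.argv)>1:
    f=r.grab_frame("wrist");cv2.imwrite(f"pics/{sys.argv[1]}.png",f["color"])
    f=r.grab_frame("scene");cv2.imwrite(f"pics/{sys.argv[1]}s.png",cv2.resize(f["color"][150:270,210:340],None,fx=5,fy=5,interpolation=cv2.INTER_CUBIC))
E
python3 st.py a12
```

```text
Traceback (most recent call last):
  File "st.py", line 4, in <module>
    o=r.get_obs();print(o["clock"],o["tcp_pos"].round(4),o["contact_force"].round(2),o["moment"].round(3),o["grip_width"].round(4),"q7",o["joints"][6])
                                                                                                          ^^^^^^^^^^^^^^^^^^^^^
AttributeError: 'float' object has no attribute 'round'
```

```bash
sed -i 's/o\["grip_width"\].round(4)/o["grip_width"]/' st.py; python3 st.py a12
```

```text
18.0 [ 0.6555 -0.0746  0.1256] [-2.9   2.21  5.67] [ 0.523  0.611 -0.077] 0.013232912737909674 q7 2.3370727947492473
wing deg 29.126215498557485
```

View pics/a12s.png

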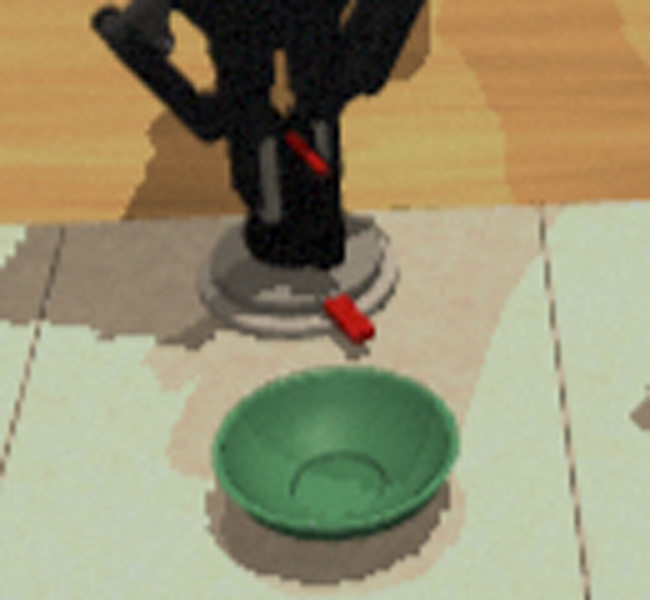

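View pics/a12.png

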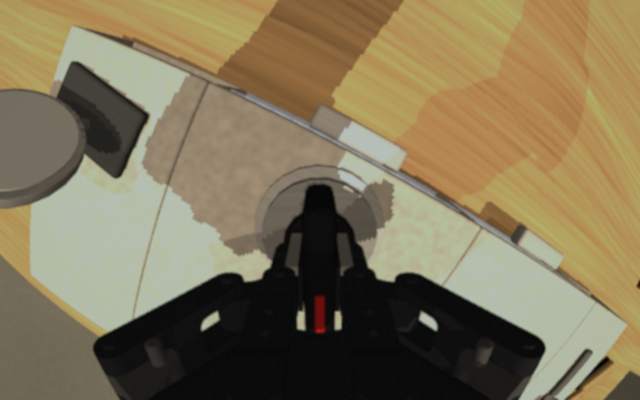

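Request:
{"op": "play_rows", "data": {
  "plan": [
    [0, 0, 0, 0, 0, -0.05, 8],
    [0, 0, 0, 0, 0, -0.1, 8],
    [0, 0, 0, 0, 0, -0.15, 8],
    [0, 0, 0, 0, 0, -0.2, 8],
    [0, 0, 0, 0, 0, -0.25, 8],
    [0, 0, 0, 0, 0, -0.3, 8],
    [0, 0, 0, 0, 0, -0.35, 8],
    [0, 0, 0, 0, 0, -0.35, 8],
    [0, 0, 0, 0, 0, -0.35, 8]
  ]
}}

```text
clock: 19.0
tcp_pos: [0.6553, -0.0739, 0.1256]
orientation: [0.249, -3.131, -0.002]
contact_force: [-4.2, 3.9, 6.9]
grip_width: 0.0131
```

```bash
cat > st2.py <<'E'
from bench import r
from h import *
import sys
def ptr(f):
    c=f["color"];hsv=cv2.cvtColor(c,cv2.COLOR_BGR2HSV)
    m=((hsv[...,1]>130)&(c[...,2]>80)&((hsv[...,0]<8)|(hsv[...,0]>172))).astype(np.uint8);m[:160]=0;m[260:]=0;m[:,:220]=0;m[:,320:]=0
    n,l,s,ce=cv2.connectedComponentsWithStats(m)
    for i in range(1,n):
        if s[i,4]<6: continue
        for z in(.1,.159):
            P=ray(f,ce[i],z)[0];d=P[:2]-[.655,-.075];print(' blob',s[i,4],ce[i].round(1),'z',z,'r %.4f ang %.2f'%(np.linalg.norm(d),np.degrees(np.arctan2(d[1],d[0]))))
if __name__=="__main__":
    print("start");ptr(np.load("scene0.npz"))
    import runpy
    o=r.get_obs();print(o["clock"],o["tcp_pos"].round(4),o["contact_force"].round(2),o["moment"].round(3),o["grip_width"],"q7",o["joints"][6])
    a=2*np.degrees(np.arctan2(o["orientation"][1],o["orientation"][0]));print("wing deg",(a)%180)
    f=r.grab_frame("scene");ptr(f);cv2.imwrite(f"pics/{sys.argv[1]}s.png",cv2.resize(f["color"][150:270,210:340],None,fx=5,fy=5,interpolation=cv2.INTER_CUBIC))
E
python3 st2.py a13
```

```text
start
 blob 29 [271.3 180.1] z 0.1 r 0.0795 ang 178.82
 blob 29 [271.3 180.1] z 0.159 r 0.0203 ang 35.51
 blob 59 [279.4 213.2] z 0.1 r 0.0481 ang 30.90
 blob 59 [279.4 213.2] z 0.159 r 0.1245 ang 14.72
19.0 [ 0.6553 -0.0739  0.1256] [-4.17  3.93  6.86] [ 0.838  0.778 -0.062] 0.013057757757990002 q7 2.0427148866392346
wing deg 9.100550250271311
 blob 18 [267.8 181.8] z 0.1 r 0.0730 ang -175.69
 blob 18 [267.8 181.8] z 0.159 r 0.0230 ang 14.25
 blob 56 [271.3 215.2] z 0.1 r 0.0481 ang 11.54
 blob 56 [271.3 215.2] z 0.159 r 0.1268 ang 8.46
```

View pics/a13s.png

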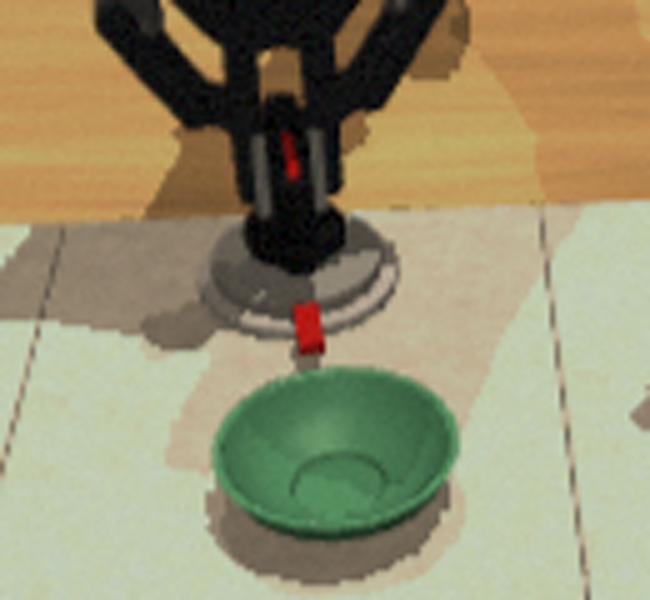

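Request:
{"op": "play_rows", "data": {
  "plan": [
    [0, 0, 0, 0, 0, -0.04, 8],
    [0, 0, 0, 0, 0, -0.08, 8],
    [0, 0, 0, 0, 0, -0.12, 8],
    [0, 0, 0, 0, 0, -0.16, 8],
    [0, 0, 0, 0, 0, -0.2, 8],
    [0, 0, 0, 0, 0, -0.2, 8]
  ]
}}

```text
clock: 19.65
tcp_pos: [0.6553, -0.0735, 0.1256]
orientation: [-0.066, -3.14, -0.003]
contact_force: [-5.0, 4.8, 6.1]
grip_width: 0.0138
```

```bash
python3 st2.py a14|tail -7
```

```text
blob 59 [279.4 213.2] z 0.159 r 0.1245 ang 14.72
19.65 [ 0.6553 -0.0735  0.1256] [-5.    4.76  6.11] [ 0.941  0.906 -0.067] 0.013843707932248194 q7 1.8745120450245323
wing deg 177.60368398248025
 blob 14 [265.3 181.5] z 0.1 r 0.0751 ang -171.60
 blob 14 [265.3 181.5] z 0.159 r 0.0209 ang 2.55
 blob 55 [266.3 215.5] z 0.1 r 0.0477 ang 0.40
 blob 55 [266.3 215.5] z 0.159 r 0.1263 ang 4.84
```

Request:
{"op": "play_rows", "data": {
  "plan": [
    [0, 0, 0, 0, 0, -0.04, 8],
    [0, 0, 0, 0, 0, -0.08, 8],
    [-0.5, 0.5, 0, 0, 0, -0.12, 8],
    [-0.5, 0.5, 0, 0, 0, -0.16, 8],
    [-0.5, 0.5, 0, 0, 0, -0.2, 8],
    [-0.5, 0.5, 0, 0, 0, -0.2, 8]
  ]
}}

```text
clock: 20.3
tcp_pos: [0.6553, -0.0731, 0.1256]
orientation: [-0.379, -3.118, -0.002]
contact_force: [-3.1, 3.5, 6.4]
grip_width: 0.0136
```

```bash
python3 st2.py a15|tail -6
```

```text
20.3 [ 0.6553 -0.0731  0.1256] [-3.09  3.48  6.39] [ 0.855  0.569 -0.012] 0.013576607587240571 q7 1.7070464194665291
wing deg 166.1462982625739
 blob 16 [263.6 180.8] z 0.1 r 0.0787 ang -169.07
 blob 16 [263.6 180.8] z 0.159 r 0.0185 ang -7.69
 blob 63 [261.7 215. ] z 0.1 r 0.0465 ang -10.64
 blob 63 [261.7 215. ] z 0.159 r 0.1242 ang 1.37
```

Request:
{"op": "play_rows", "data": {
  "plan": [
    [0, 0, 0, 0, 0, -0.04, 8],
    [0, 0, 0, 0, 0, -0.08, 8],
    [0, 0, 0, 0, 0, -0.12, 8],
    [0, 0, 0, 0, 0, -0.15, 8],
    [0, 0, 0, 0, 0, -0.15, 8]
  ]
}}

```text
clock: 20.85
tcp_pos: [0.6553, -0.0729, 0.1256]
orientation: [-0.611, -3.081, -0.003]
contact_force: [-1.8, 4.6, 5.6]
grip_width: 0.0136
```

```bash
python3 st2.py a16|tail -6
```

```text
20.85 [ 0.6553 -0.0729  0.1256] [-1.8   4.63  5.64] [ 1.004  0.543 -0.037] 0.013564786072217509 q7 1.5824469468969977
wing deg 157.57519848913824
 blob 15 [261.9 180.7] z 0.1 r 0.0800 ang -166.52
 blob 15 [261.9 180.7] z 0.159 r 0.0188 ang -17.55
 blob 64 [258.3 214.5] z 0.1 r 0.0465 ang -19.00
 blob 64 [258.3 214.5] z 0.159 r 0.1228 ang -1.24
```

Request:
{"op": "play_rows", "data": {
  "plan": [
    [0, 0, 0, 0, 0, -0.04, 8],
    [0, 0, 0, 0, 0, -0.08, 8],
    [0, 0, 0, 0, 0, -0.12, 8],
    [0, 0, 0, 0, 0, -0.15, 8],
    [0, 0, 0, 0, 0, -0.15, 8]
  ]
}}

```text
clock: 21.4
tcp_pos: [0.6555, -0.0725, 0.1256]
orientation: [-0.839, -3.027, -0.003]
contact_force: [-1.4, 4.5, 6.2]
grip_width: 0.0131
```

```bash
python3 st2.py a17|tail -6
```

```text
21.4 [ 0.6555 -0.0725  0.1256] [-1.44  4.52  6.24] [1.129 0.474 0.098] 0.013057866288042941 q7 1.458225485744036
wing deg 149.02866500573518
 blob 17 [260.8 180.3] z 0.1 r 0.0825 ang -165.11
 blob 17 [260.8 180.3] z 0.159 r 0.0181 ang -25.78
 blob 67 [256.5 214.1] z 0.1 r 0.0465 ang -23.84
 blob 67 [256.5 214.1] z 0.159 r 0.1216 ang -2.73
```

Request:
{"op": "play_rows", "data": {
  "plan": [
    [0, 0, 0, 0, 0, -0.04, 8],
    [0, 0, 0, 0, 0, -0.08, 8],
    [0, 0, 0, 0, 0, -0.12, 8],
    [0, 0, 0, 0, 0, -0.15, 8],
    [0, 0, 0, 0, 0, -0.15, 8]
  ]
}}

```text
clock: 21.95
tcp_pos: [0.6556, -0.0723, 0.1256]
orientation: [-1.063, -2.956, -0.004]
contact_force: [-2.8, 6.3, 5.8]
grip_width: 0.0134
```

```bash
python3 st2.py a18|tail -6
```

```text
21.95 [ 0.6556 -0.0723  0.1256] [-2.81  6.34  5.76] [1.161 0.461 0.107] 0.01341239439655471 q7 1.3338333434810816
wing deg 140.44985026640097
 blob 15 [259.8 179.7] z 0.1 r 0.0854 ang -164.03
 blob 15 [259.8 179.7] z 0.159 r 0.0173 ang -34.74
 blob 67 [256.5 214.1] z 0.1 r 0.0465 ang -23.84
 blob 67 [256.5 214.1] z 0.159 r 0.1216 ang -2.73
```

View pics/a18s.png

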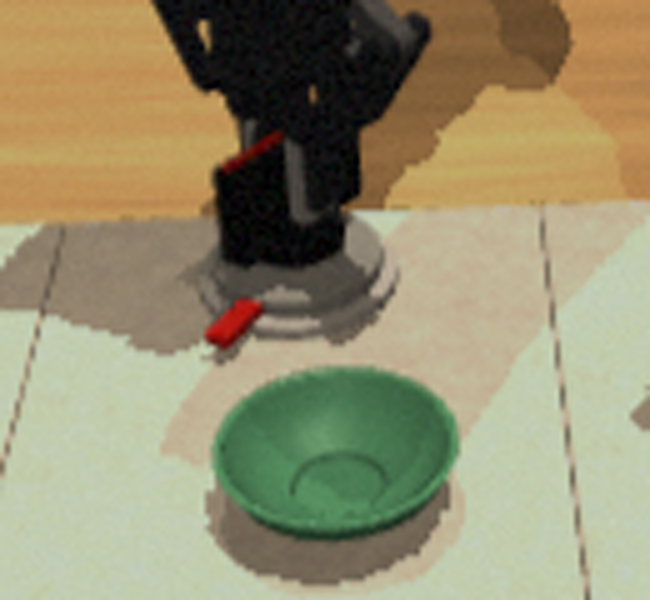

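Request:
{"op": "play_rows", "data": {
  "plan": [
    [0, 0, 0, 0, 0, -0.03, 8],
    [0, 0, 0, 0, 0, -0.06, 8],
    [0, 0, 0, 0, 0, -0.06, 8]
  ]
}}

```text
clock: 22.3
tcp_pos: [0.6557, -0.0722, 0.1256]
orientation: [-1.151, -2.923, -0.004]
contact_force: [-1.6, 4.6, 5.2]
grip_width: 0.0134
```

Request:
{"op": "play_rows", "data": {
  "plan": [
    [0, 0, 0, 0, 0, 0, 16],
    [0, 0, 0, 0, 0, 0, 22],
    [0, 0, 0, 0, 0, 0, 30],
    [0, 0, 0, 0, 0, 0, 45],
    [0, 0, 0, 0, 0, 0, 50],
    [0, 0, 0, 0, 0, 0, 50],
    [0, 0, 0, 0, 0, 0, 50]
  ]
}}

```text
clock: 23.0
tcp_pos: [0.6551, -0.0746, 0.1253]
orientation: [-1.154, -2.922, 0.0]
contact_force: [0.5, 0.7, 0.3]
grip_width: 0.0502
```

```bash
python3 st2.py a19|tail -6
```

```text
23.0 [ 0.6551 -0.0746  0.1253] [0.48 0.66 0.33] [-0.029 -0.037 -0.014] 0.05019055780712574 q7 1.2845316198633894
wing deg 136.91574173770638
 blob 19 [259.6 179.3] z 0.1 r 0.0873 ang -164.02
 blob 19 [259.6 179.3] z 0.159 r 0.0163 ang -39.07
 blob 68 [256.5 214. ] z 0.1 r 0.0463 ang -23.90
 blob 68 [256.5 214. ] z 0.159 r 0.1214 ang -2.72
```

View pics/a19s.png

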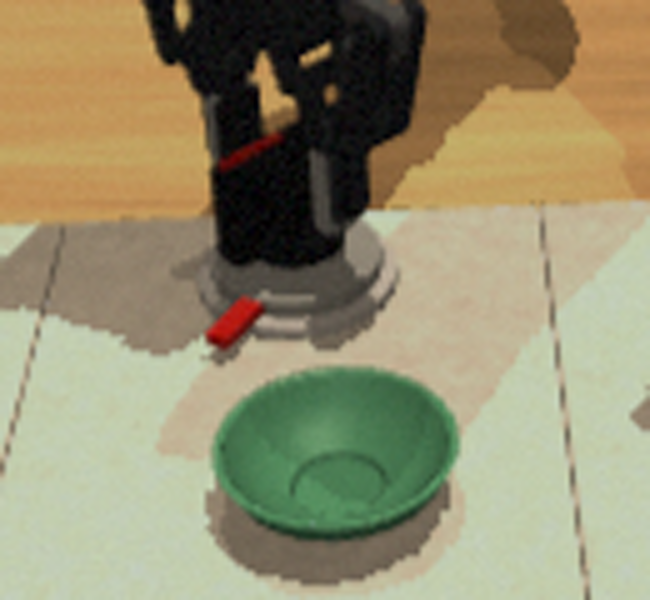

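Pointer unchanged at the stop, wings past it. Retreat upward and back, then check the whole scene.

Request:
{"op": "play_rows", "data": {
  "plan": [
    [0, 0, 20, 0, 0, 0, 50],
    [0, 0, 50, 0, 0, 0, 50],
    [0, 0, 90, 0, 0, 0, 50],
    [-30, 0, 120, 0, 0, 0, 50],
    [-70, 20, 130, 0, 0, 0, 50],
    [-110, 50, 130, 0, 0, 0, 50],
    [-140, 85, 130, 0, 0, 0, 50],
    [-150, 130, 130, 0, 0, 0, 50],
    [-150, 175, 130, 0, 0, 0, 50],
    [-150, 220, 130, 0, 0, 0, 50],
    [-150, 220, 130, 0, 0, 0, 50],
    [-150, 220, 130, 0, 0, 0, 50]
  ]
}}

```text
clock: 24.25
tcp_pos: [0.5049, 0.1464, 0.2552]
orientation: [1.149, 2.924, -0.001]
contact_force: [0.5, -0.6, -0.3]
grip_width: 0.0498
```

Request:
{"op": "play_rows", "data": {
  "plan": [
    [0, 0, 0, 0, 0, 0, 50],
    [0, 0, 0, 0, 0, 0, 50],
    [0, 0, 0, 0, 0, 0, 50]
  ]
}}

```text
clock: 24.55
tcp_pos: [0.5053, 0.1441, 0.2554]
orientation: [1.157, 2.921, 0.0]
contact_force: [-0.2, 0.2, -0.6]
grip_width: 0.0497
```

```bash
python3 st2.py a20|tail -6; python3 - <<'E'
from bench import r
from h import *
f=r.grab_frame("top");np.savez("t20.npz",**f);c=f["color"]
cv2.imwrite("pics/t20.png",cv2.resize(c[115:255,180:450],None,fx=2.9,fy=2.9,interpolation=cv2.INTER_CUBIC))
cv2.imwrite("pics/t20z.png",cv2.resize(c[165:230,320:385],None,fx=9,fy=9,interpolation=cv2.INTER_CUBIC))
E
```

```text
24.55 [0.5053 0.1441 0.2554] [-0.23  0.25 -0.57] [-0.031 -0.019  0.06 ] 0.049668033349034135 q7 0.6822088162861512
wing deg 136.78662828443473
 blob 26 [259.8 179.7] z 0.1 r 0.0854 ang -164.10
 blob 26 [259.8 179.7] z 0.159 r 0.0172 ang -34.52
 blob 66 [256.5 214. ] z 0.1 r 0.0464 ang -23.72
 blob 66 [256.5 214. ] z 0.159 r 0.1215 ang -2.67
```

View pics/t20.png

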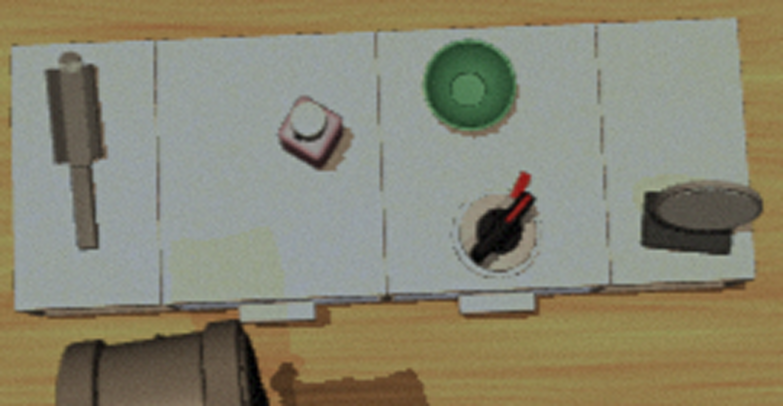

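View pics/t20z.png

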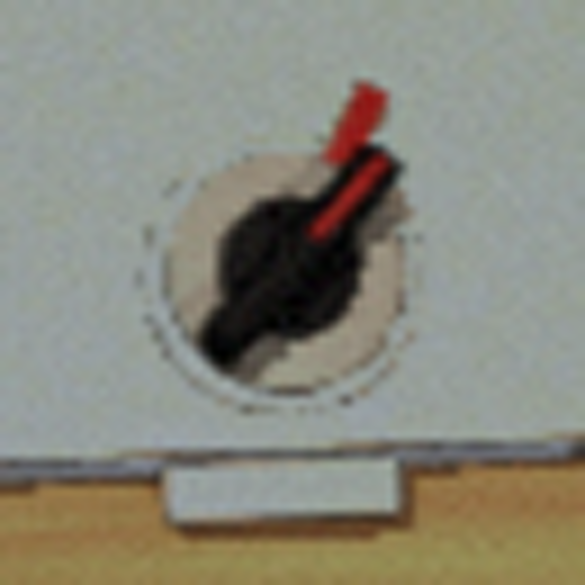

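```bash
python3 - <<'E'
from h import *
f=np.load("t20.npz")
a=lambda d:np.degrees(np.arctan2(d[1],d[0]))
g=lambda L,z:ray(f,[(320+x/9-.45,165+y/9-.45) for x,y in L],z)
P=g([(313,235),(385,157)],.159);print("wing",a(P[1]-P[0]))
P=g([(340,160),(370,90)],.1);print("ptr",a(P[1]-P[0]),[a(p[:2]-[.655,-.075]) for p in P])
h1=g([(167,522),(402,512)],.063).mean(0)
h2=ray(f,[(180+241/2.9-.3,115+323/2.9-.3),(180+313/2.9-.3,115+319/2.9-.3)],.063).mean(0)
ux=np.array([np.cos(.026),np.sin(.026)])
print(h1,h2,"x diff along shelf",(h1[:2]-h2[:2])@ux)
E
```

```text
wing -43.70030388361644
ptr -24.42715811212964 [np.float64(-24.768354761574624), np.float64(-24.63973060384201)]
[ 0.58854554 -0.07539825  0.063     ] [0.58278365 0.12401982 0.063     ] x diff along shelf 0.0005756566944447272
```

```bash
python3 -c "
from bench import r
print(r.hand_in(), r.get_obs()['clock'])"
```

```text
the job is handed in; nothing more can be done
the job is handed in; nothing more can be done
```

I put the box in the open drawer, pushed the drawer shut, turned the thumbscrew clockwise until its clutch slipped, and handed the job in at about 25 s. No verdict came back, so what follows is from my own checks.

- **Box:** It was set down flat and let go in the middle of the drawer; the picture taken right after showed it level. With the drawer shut it is out of sight, so its final pose was not seen again. It last showed, still flat, when the drawer was about half shut.
- **Drawer:** It reached its stop, where the push force rose to about 10 N. Its handle now lines up with the other drawer's within about 1 mm.
- **Thumbscrew:** The pointer stopped at about -24° and stayed there through a further 12° of turning and after I let go. The wings read about -44°, which is roughly 0.33 rad of slip, inside the 0.06 to 0.8 rad limits. An earlier estimate from the hand's turn gave about 0.28 rad.
- **Bystanders and other drawer:** By eye in the last top view the atomiser, dish, mirror and shoe horn were where they started. The other drawer's handle had not moved within 1 mm.
- **Arm:** It was clear of everything, and the force reading was about zero.

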